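Demagnetise the long punch: hold the dial at its third click

ROBOT

A 7-joint arm with a two-finger parallel gripper is mounted at the origin on the work surface. World frame = base frame: x ahead of the robot, y to its left, z up, the work surface at z = 0. Lengths are in m, angles in degrees, forces in N, time in s.
With the tool pointing down it reaches from about 0.425 to 1.025 m from the base axis. Payload 3.6 kg.
Tool frame: the origin (TCP) lies at the very end of the fingers, on their centre line; the grasp point (between the pads) lies 19 mm behind it; z points along the fingers, y is the line along which they close (so a half turn about z gives the same grasp; the last joint's range is limited). The gripper opens to 85 mm and grips with 20 to 120 N. Pads are 22 mm wide; open, the fingers measure 114 mm over their backs; the gripper's body (76 mm by 85 mm) begins 54 mm behind the grasp point. The pads swing forward as they close: fully open they stand 13 mm farther back than shut.
Start: joints at [-74.8, 33.873, 2.773, 92.16, -1.908, 54.013, -1.931], TCP at [0.255, 0.679, 0.231] pointing down, gripper open.
Joint ranges: [-153.93, 153.93], [-27.13, 128.08], [-72.61, 78.16], [10.71, 143.7], [-87.88, 267.88], [4.46, 118.87], [-176.78, 176.78]. Speed limits (degrees/s): [147.25, 147.25, 180, 180, 180, 180, 180].

INTERFACE

Orientations are given as [roll, pitch, yaw] about the fixed x, y, z axes, in that order (R = Rz(yaw) Ry(pitch) Rx(roll)).
In Python, from bench import state, optics, close_job, finder gives the robot as it stands.
- The arm moves only by the tool step_arm, never from a script. Its argument "plan" is a list of rows, each a list of 5 numbers: the opening, from -1 (shut) to 1 (fully open), then the shift along the tool's x, y, z in m, then the turn about the tool's z in rad. In form: [[jaw, tx, ty, tz, turn], ...]. A call has 1 to 10 rows; each row is the pose to reach, as a shift and turn from the pose commanded when the call began, along the tool's axes at that moment; what a row does not reach only later rows make up. A row lasts 1/8 s, in which the tool goes at most 62.5 mm and 10.7 degrees, less where a joint would pass 70% of its speed; a pose out of reach is approached as far as the arm can. A call with a gripper value outside its range is refused whole. The fingers move at their own pace and stop on an object; the grip force is fixed at half the most. Time passes only in rows, so rows that repeat a pose let the fingers close. It gives the time, the measured TCP pose, the force, the opening and the grip force at its end, in the units of the state.
- state(): the state, without advancing time (a new reading comes with each control period).
- optics.read_camera(name): name is "side" or "top"; returns a dict with "image" (384x512x3 uint8, red, green, blue), "z_map" (384x512 float32, m along the optical axis (not along the pixel's ray), 0 where there is no reading), "vertical_fov" (degrees; the focal length in pixels is half the picture's height over the tangent of half this angle, whatever the lens; pixels are square), "cx", "cy" (the principal point, pixels), "rvec" (rotation vector, rad) and "tvec" (3), from world to camera coordinates, as OpenCV has them. Camera axes: x right, y down, z forward; pixel columns grow to the right and rows downward; lengths in m; the calibration is good to about 2 mm. A picture is of the moment at which its call begins.
- close_job(): hands the job in; it is judged then, once.
Trained networks look in the newest picture that a camera, given by its name, has taken for a name from the list of things; names that differ only in an ending like _2 or _b are one class to them, and where a whole thing is asked for, a point or a joint stands for the part that bears it (a point fixed in the world has none). Each returns a list of dicts, best first, with "confidence" (0 to 1); they miss things now and then, are a little off and sometimes report something else, mostly with a low value. They report only what shows in the picture. A call takes as long as a camera call.
- finder.look_for(camera, name): "centre" ([x, y, z] in m, in world coordinates, good to about 4 mm: the middle of the surface that is visible of it).
- finder.regions_of(camera, name): "pixels" (384x512 bool, what is visible of it).
- finder.place_of(camera, name): "centre" ([x, y, z] in m, in world coordinates, good to about 4 mm: a listed point, or the origin of a listed thing).
The state is a dict: "t": time; "q": joint angles; "joint_vel": joint speeds; "effort": joint torques, N m; "eef_pos": TCP position; "tcp_rot": TCP orientation; "wrist_force": force on the tool from outside, world axes, zero at the start; "wrist_torque": the same for the moment, N m; "finger_gap": finger opening in m; "grip_force": force on a finger pad.
Only numpy, scipy, OpenCV 4.12 (cv2) and the standard library are available. Lean on these libraries where they do the work, as an engineer would, in place of code of your own. Each camera call takes 0.05 s, during which the arm holds its last target. There are 200 camera calls.

TASK

Take the longest of the three steel punches out of the wooden tool block, stand it upright in the steel cup on the bench demagnetiser, resting on the cup's bottom, and let go of it. Then press the paddle of the spring-return dial down past its first two clicks to the third and keep it there: finish while still holding the paddle down at the third click. Leave the two short punches, the hammer and the jar where they are.

Things in the scene. Friction and masses are not known exactly. Their poses are not given: they have to be found in the camera images.
- long_punch: Plain round steel punch, 14 mm diameter, 165 mm long, 190 g (varies), the longest of three. Origin at the centre of its foot (lower end), z along it to the head. The last 6 mm of the foot taper to 10 mm. It starts upright in one of the block's three holes (any of them), foot 15 mm above the bench, 125 mm of it standing out of the block.
- punch_a: Short steel punch, 14 mm diameter, 110 mm long, standing in another hole of the block (70 mm stand out). Origin at the centre of its foot, z up. Leave it alone.
- punch_b: The same as punch_a: a second short punch, in the remaining hole. Leave it alone.
- rack: Fixed wooden tool block, 170 x 55 x 55 mm (x, y, z), origin at the centre of its underside. Three holes 18 mm wide and 40 mm deep in a row along its x axis, at x = -55, 0 and +55 mm. It stands to one side, left or right, of the bench, the demagnetiser on the other.
- demag: Fixed bench demagnetiser: grey box 130 x 220 x 70 mm (x, y, z), origin at the centre of its underside, its front (-x) towards the robot, turned by up to 0.25 rad. The steel cup stands on its top near the +y end, at x = +20, y = +60 mm. The black thumb dial with its paddle is on its -y end face. Top of the box at 70 mm.
- cup_floor (a point): Centre of the inner bottom of the steel cup, 74 mm above the bench; axes as the demagnetiser's, z up. The bore is 20 mm wide, 46 mm deep, with the mouth flaring over its last 10 mm to 30 mm.
- cup_rim (a point): Centre of the cup's mouth, 46 mm above cup_floor (120 mm above the bench). Outside of the rim 38 mm wide.
- dial_axis (a point): Point on the dial's axis, in the paddle's mid-plane, 70 mm above the bench, at x = +10, y = -137 mm of the demagnetiser. The axis is the demagnetiser's y axis; axes of this point as the demagnetiser's. The dial is a black disc of 68 mm diameter, 20 mm thick.
- paddle_pad (a point): Centre of the upper face of the paddle's pad, the place to press; the paddle points to the demagnetiser's front (-x). Pad 34 (along the paddle) x 36 x 10 mm thick, centre 88 mm from the dial's axis, upper face 5 mm above the paddle's mid-line. At rest the paddle rises 0.5 rad above level, pad about 117 mm up; at the third click it slopes 0.4 rad below level, pad about 40 mm up.
- dial (a joint): Angle by which the dial has been pressed, rad: 0 at rest with the paddle up, growing as the paddle goes down. Three clicks at 0.3, 0.6 and 0.9 (ridges to pass at 0.15, 0.45 and 0.75); firm stop at 1.0. No click keeps it: a spring returns it to 0 when released. Pressing down on the pad takes about 3 to 8 N.
- hammer: Hammer lying on the bench beyond the work. Origin under its middle. Leave it alone.
- jar: Closed glass jar, 60 mm wide, 90 mm high, standing beyond the work. Origin at the centre of its underside. Leave it alone.

How it is judged (in metres and radians):
On the way, in this order (a step that is already met when the one before it is completed fails the run):
1. the long punch stands in the cup, on its bottom, and is let go (horizontal distance between long_punch and cup_floor below 0.008 m and z of long_punch in the frame of cup_floor between -0.005 and 0.005 m and angle between long_punch's own z axis and vertical below 0.2 rad and linear speed of long_punch below 0.05 m/s and contact force between the fingers and long_punch below 0.2 N), for 0.3 s.
2. the dial is pressed past two clicks to the third (value of joint dial above 0.8 rad), for 0.3 s.
At the end, for the whole second after the job is handed in: The long punch stands in the cup, foot within 5 mm of the cup's bottom in height and 8 mm of its centre, leaning less than 0.2 rad, still and not touched by the fingers; the robot presses on the paddle (more than 1.5 N) and keeps the dial still in its third click (beyond 0.8 rad) (all of step 1 and value of joint dial above 0.8 rad and velocity of joint dial between -0.1 and 0.1 rad/s and contact force between any of the fingers, the arm and demag above 1.5 N); the arm keeps its last pose, push and grip.
It fails at once if a short punch is disturbed (moved over 20 mm) (distance of punch_a from where it was at the start of the episode above 0.02 m).
It fails at once if a short punch is disturbed (moved over 20 mm) (distance of punch_b from where it was at the start of the episode above 0.02 m).
It fails at once if the hammer is disturbed (moved over 20 mm) (distance of hammer from where it was at the start of the episode above 0.02 m).
It fails at once if the jar is disturbed (moved over 20 mm) (distance of jar from where it was at the start of the episode above 0.02 m).
It fails at once if a short punch is pulled or knocked over (angle between any of punch_a, punch_b's own z axis and vertical above 0.35 rad).
It also fails if it takes over 61 s, if anything falls off the work surface, if the arm or the gripper's body presses on something with over 40 N, if the wrist force passes 120 N, or if a joint passes its speed limit or range.

## Working session

There is one attempt and no reset: what is moved stays moved. The work goes in short steps, Python scripts to look and compute and a tool call to move; the robot and the scene stay as the last step left them, time stands still between calls to the robot, and variables do not carry over. Pictures are saved under pics/ and viewed, at most 10 in all, crops included, and the job is handed in when it is done.

Besides the shell and the picture viewer there is one more tool, called after "Call:" in YAML: its name, and indented under it one key for each argument. step_arm: Moves the arm, as the interface text tells. Its arguments: {"type":"object","properties":{"plan":{"type":"array"}},"required":["plan"]}

```bash
mkdir -p pics; cat > h.py <<'E'
import numpy as np, cv2
from bench import state, optics, close_job, finder
from scipy.spatial.transform import Rotation as Ro
def cam(n,save=None):
    c=optics.read_camera(n)
    if save: cv2.imwrite('pics/'+save,c['image'][:,:,::-1])
    return c
def cloud(c):
    h,w=c['z_map'].shape; f=h/2/np.tan(np.radians(c['vertical_fov'])/2)
    v,u=np.mgrid[:h,:w]; z=c['z_map']
    P=np.stack([(u-c['cx'])/f*z,(v-c['cy'])/f*z,z],-1)
    R=cv2.Rodrigues(np.array(c['rvec'],float))[0]
    W=(P-np.array(c['tvec']).ravel())@R
    W[z==0]=np.nan
    return W
E
python3 - <<'E'
from h import *
s=state();print(s)
for n in('side','top'):
    c=cam(n,n+'1.png');print(n,c['vertical_fov'],c['cx'],c['cy'],c['rvec'],c['tvec'])
    for t in('long_punch','punch_a','rack','demag','cup_floor','cup_rim','dial_axis','paddle_pad','hammer','jar'):
        print(t,[(np.round(d['centre'],3).tolist(),round(d['confidence'],2)) for d in finder.place_of(n,t)[:4]])
E
cd pics; python3 -c "
import cv2,numpy as np
cv2.imwrite('both.png',np.vstack([cv2.resize(cv2.imread(n),(400,300)) for n in('side1.png','top1.png')]))"
```

```text
{'t': 0.0, 'q': array([-74.79843243,  33.9259325 ,   2.76668848,  92.23585752,
        -1.90872453,  54.01242616,  -1.93014317]), 'joint_vel': array([-0.00080883,  0.05792678, -0.07964895, -0.08239241, -0.02269545,
        0.03435023, -0.03618497]), 'effort': array([-6.04614288e-04, -5.48695457e+01,  1.54654987e+00, -1.98124748e+01,
        9.51181602e-03,  9.06452624e-03,  9.20976447e-06]), 'eef_pos': array([0.25429041, 0.67806304, 0.23014164]), 'tcp_rot': array([-1.79872041e+02,  6.22324404e-03,  1.59446744e+02]), 'wrist_force': array([ 0.31208884,  1.28521487, -0.66415113]), 'wrist_torque': array([-0.03039892,  0.01925829, -0.01568741]), 'grip_force': 0.0, 'finger_gap': 0.08492782222713148}
side 46.80494260978596 258.7729775232308 191.47777079284901 [ 0.70830241 -2.67415179  1.02837821] [0.51489951 0.31966517 0.77017708]
long_punch [([0.582, 0.231, 0.12], 0.52), ([0.535, -0.194, 0.018], 0.5)]
punch_a [([0.638, -0.16, 0.014], 0.53), ([0.586, -0.176, 0.011], 0.51), ([0.584, 0.229, 0.118], 0.47)]
rack [([0.582, -0.177, 0.003], 0.85), ([0.572, 0.035, 0.069], 0.51)]
demag [([0.561, 0.1
[... 282 characters left out ...]
], 0.75), ([0.587, -0.176, 0.01], 0.51)]
top 48.459694091256374 263.5334933109862 194.3795095198903 [ 2.18880198 -2.15498379  0.09349578] [-0.03895335  0.61139814  1.07343686]
long_punch [([0.528, -0.194, 0.014], 0.42)]
punch_a [([0.582, -0.176, 0.013], 0.61), ([0.638, -0.162, 0.015], 0.46)]
rack [([0.586, -0.18, -0.0], 0.76), ([0.497, 0.031, 0.116], 0.62)]
demag [([0.565, 0.175, -0.0], 0.79)]
cup_floor [([0.581, 0.228, 0.075], 0.76)]
cup_rim [([0.579, 0.231, 0.119], 0.97), ([0.58, 0.229, 0.076], 0.6)]
dial_axis [([0.569, 0.034, 0.071], 0.67)]
paddle_pad [([0.497, 0.034, 0.113], 0.83), ([0.585, -0.177, 0.002], 0.19)]
hammer [([0.769, 0.08, -0.002], 0.79)]
jar [([0.787, -0.191, 0.001], 0.56)]
```

View pics/side1.png

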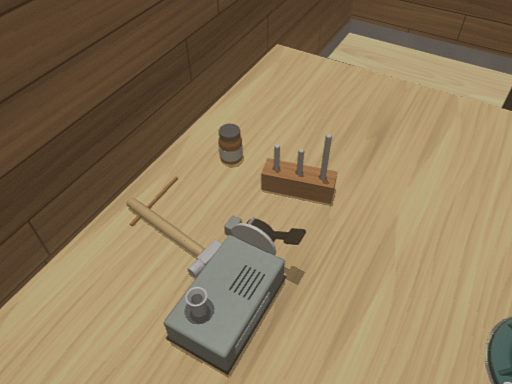

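View pics/top1.png

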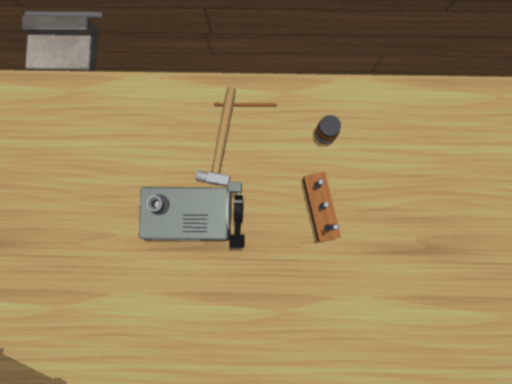

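The side view shows the long punch in the hole nearest the robot (head at about px 327,137). The cup is at (197,298) and the paddle at (293,237). Next I'll measure these from depth.

```bash
python3 - <<'E'
from h import *
for n in('side','top'):
    W=cloud(cam(n)); x,y,z=W[...,0],W[...,1],W[...,2]
    near=lambda a,b,r:np.hypot(x-a,y-b)<r
    for lo,hi in((.07,.1),(.1,.13),(.13,.16),(.16,.177),(.177,.2)):
        m=near(.53,-.194,.03)&(z>lo)&(z<hi); 
        if m.sum():print(n,'long',lo,m.sum(),np.round(W[m].mean(0),4),np.round(np.ptp(W[m],0),3))
    for p in((.584,-.177),(.638,-.161)):
        m=near(*p,.02)&(z>.07);print('short',m.sum(),np.round(W[m].mean(0),4),z[m].max())
    m=near(.58,.23,.035)&(z>.112)
    if m.sum():print('rim',m.sum(),np.round(W[m].mean(0),4),np.round((W[m].min(0)+W[m].max(0))/2,4),np.round(np.ptp(W[m],0),3))
    m=(z>.066)&(z<.074)&(x>.48)&(x<.66)&(y>.06)&(y<.3)
    r=cv2.minAreaRect(W[m][:,:2].astype(np.float32)*1000);print('box',r,np.median(z[m]))
    m=near(.497,.033,.03)&(z>.09)
    print('pad',m.sum(),np.round(W[m].mean(0),4),np.round(W[m].min(0),3),np.round(W[m].max(0),3))
E
```

```text
side long 0.07 60 [ 0.5321 -0.1844  0.0854] [0.015 0.011 0.028]
side long 0.1 65 [ 0.5316 -0.1841  0.1157] [0.014 0.013 0.03 ]
side long 0.13 68 [ 0.5317 -0.184   0.146 ] [0.014 0.011 0.028]
side long 0.16 40 [ 0.5318 -0.1841  0.1687] [0.014 0.011 0.017]
side long 0.177 24 [ 0.5324 -0.1873  0.179 ] [0.012 0.011 0.004]
short 125 [ 0.5849 -0.1715  0.101 ] 0.1274281108861428
short 115 [ 0.6377 -0.1587  0.1021] 0.12736396895298074
rim 221 [0.585  0.2287 0.1179] [0.5829 0.2306 0.1175] [0.036 0.037 0.011]
box ((568.4674072265625, 170.43975830078125), (140.39158630371094, 221.2501220703125), 0.34391075372695923) 0.06979551740487408
pad 320 [0.4996 0.0362 0.115 ] [0.481 0.015 0.092] [0.526 0.053 0.125]
top long 0.07 12 [ 0.5273 -0.1847  0.0865] [0.012 0.005 0.028]
top long 0.1 10 [ 0.5279 -0.1853  0.1138] [0.012 0.007 0.025]
top long 0.13 12 [ 0.529  -0.1842  0.1448] [0.012 0.005 0.029]
top long 0.16 9 [ 0.5292 -0.1861  0.1716] [0.011 0.009 0.016]
top long 0.177 27 [ 0.5288 -0.1894  0.1803] [0.011 0.014 0.006]
short 45 [ 0.5813 -0.1746  0.1129] 0.12737712769348347
short 47 [ 0.6341 -0.1619  0.1123] 0.13014835399375213
rim 119 [0.5798 0.231  0.1182] [0.5791 0.2296 0.1185] [0.033 0.036 0.013]
box ((559.2879028320312, 169.8545684814453), (129.2259521484375, 216.15786743164062), 0.900067925453186) 0.07005226917545011
pad 254 [0.4977 0.0316 0.1152] [0.479 0.014 0.096] [0.526 0.05  0.127]
```

Call:
step_arm:
  plan:
    - [1,-0.32,-0.41,-0.08,1.25]
    - [1,-0.32,-0.41,-0.08,1.25]
    - [1,-0.32,-0.41,-0.08,1.25]
    - [1,-0.32,-0.41,-0.08,1.25]
    - [1,-0.32,-0.41,-0.08,1.25]
    - [1,-0.32,-0.41,-0.08,1.25]
    - [1,-0.32,-0.41,-0.08,1.25]
    - [1,-0.32,-0.41,-0.08,1.25]
    - [1,-0.32,-0.41,-0.08,1.25]
    - [1,-0.32,-0.41,-0.08,1.25]

```text
t: 2.45
eef_pos: [0.411, 0.1806, 0.312]
tcp_rot: [179.9, -0.1, 87.5]
wrist_force: [-0.7, 0.6, -0.3]
finger_gap: 0.0856
grip_force: 0.0
```

```bash
cat >> h.py <<'E'
def to(p,yaw=None):
    s=state();R=Ro.from_euler('xyz',s['tcp_rot'],degrees=True)
    d=R.inv().apply(np.array(p)-s['eef_pos'])
    print(np.round(s['t'],2),'eef',np.round(s['eef_pos'],4),np.round(s['tcp_rot'],2),'q',np.round(s['q'],1),'F',np.round(s['wrist_force'],2),'gap',round(s['finger_gap'],4),s['grip_force'])
    print('shift',np.round(d,4),'turn',None if yaw is None else round(np.radians((s['tcp_rot'][2]-yaw+180)%360-180),4))
E
python3 -c "
from h import *
to([.530,-.189,.26],15.5)"
```

```text
2.45 eef [0.411  0.1806 0.312 ] [ 1.7994e+02 -7.0000e-02  8.7530e+01] q [-55.8   8.2  29.9 122.   -5.3  50.8 -25.3] F [-0.69  0.6  -0.29] gap 0.0856 0.0
shift [-0.3641  0.1348  0.0517] turn 1.2571
```

Call:
step_arm:
  plan:
    - [1,-0.364,0.135,0.05,1.257]
    - [1,-0.364,0.135,0.05,1.257]
    - [1,-0.364,0.135,0.05,1.257]
    - [1,-0.364,0.135,0.05,1.257]
    - [1,-0.364,0.135,0.05,1.257]
    - [1,-0.364,0.135,0.05,1.257]
    - [1,-0.364,0.135,0.05,1.257]
    - [1,-0.364,0.135,0.05,1.257]
    - [1,-0.364,0.135,0.05,1.257]
    - [1,-0.364,0.135,0.05,1.257]

```text
t: 3.7
eef_pos: [0.5315, -0.184, 0.2612]
tcp_rot: [-179.9, -0.0, 16.0]
wrist_force: [-0.3, 0.4, -0.6]
finger_gap: 0.0852
grip_force: 0.0
```

```bash
python3 -c "
from h import *
to([.530,-.189,.131],15.5)
a=cam('side','s2.png')['image'];b=cam('top','t2.png')['image']
cv2.imwrite('pics/c2.png',np.hstack([cv2.resize(a[60:260,200:450],(400,320)),cv2.resize(b[140:280,240:415],(400,320))])[:,:,::-1])"
```

```text
3.7 eef [ 0.5315 -0.184   0.2612] [-1.7991e+02 -2.0000e-02  1.6040e+01] q [-20.4  26.8  48.8 113.1 -25.7  51.5 -32.1] F [-0.29  0.36 -0.59] gap 0.0852 0.0
shift [-0.0029  0.0045  0.1302] turn 0.0094
```

View pics/c2.png

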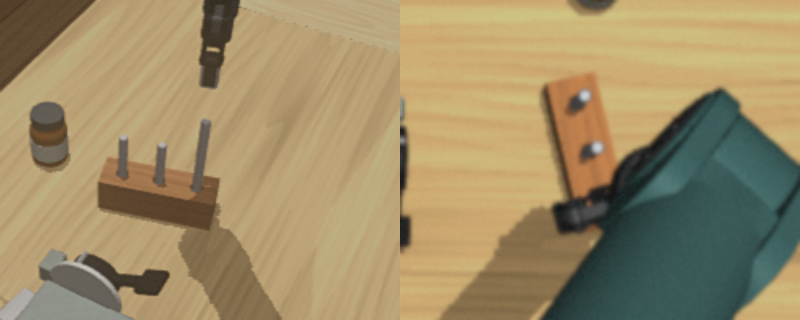

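Call:
step_arm:
  plan:
    - [1,-0.001,0.001,0.03,0.0]
    - [1,-0.001,0.001,0.06,0.0]
    - [1,-0.001,0.001,0.09,0.0]
    - [1,-0.001,0.001,0.11,0.0]
    - [1,-0.001,0.001,0.12,0.0]
    - [1,-0.001,0.001,0.128,0.0]
    - [1,-0.001,0.001,0.128,0.0]

```text
t: 4.68
eef_pos: [0.5308, -0.1876, 0.1334]
tcp_rot: [180.0, -0.0, 15.8]
wrist_force: [0.7, 0.1, -0.3]
finger_gap: 0.0852
grip_force: 0.0
```

```bash
python3 -c "
from h import *
to([.530,-.189,.131],15.5)
a=cam('side','s3.png')['image'];b=cam('top','t3.png')['image']
cv2.imwrite('pics/c3.png',np.hstack([cv2.resize(a[100:220,240:390],(400,320)),cv2.resize(b[140:280,240:415],(400,320))])[:,:,::-1])"
```

```text
4.68 eef [ 0.5308 -0.1876  0.1334] [ 1.80e+02 -1.00e-02  1.58e+01] q [-12.1  35.8  38.8 118.7 -36.7  37.8 -22.7] F [ 0.72  0.07 -0.31] gap 0.0852 0.0
shift [-0.0011  0.0011  0.0024] turn 0.0053
```

View pics/c3.png

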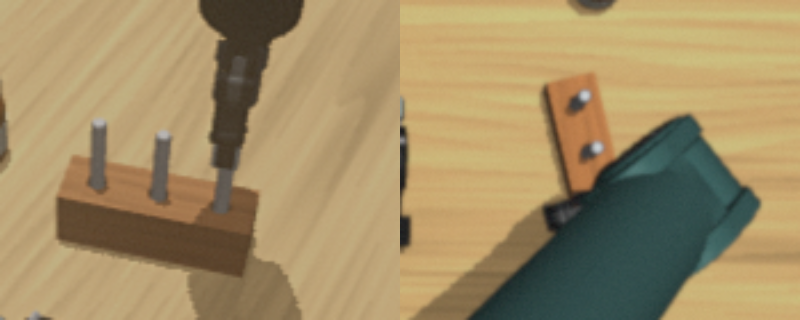

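The punch is between the fingers (left half, about 225,180), so I'll close and then check.

Call:
step_arm:
  plan:
    - [-1,-0.001,0.001,0.002,0.0]
    - [-1,-0.001,0.001,0.002,0.0]
    - [-1,-0.001,0.001,0.002,0.0]
    - [-1,-0.001,0.001,0.002,0.0]
    - [-1,-0.001,0.001,0.002,0.0]
    - [-1,-0.001,0.001,0.002,0.0]
    - [-1,-0.001,0.001,0.002,0.0]
    - [-1,-0.001,0.001,0.002,0.0]

```text
t: 5.78
eef_pos: [0.5302, -0.1892, 0.1315]
tcp_rot: [180.0, -0.0, 15.8]
wrist_force: [0.4, -1.0, 2.0]
finger_gap: 0.0122
grip_force: 58.6
```

Call:
step_arm:
  plan:
    - [-1,0,0,-0.02,0]
    - [-1,0,0,-0.04,0]
    - [-1,0,0,-0.06,0]
    - [-1,0,0,-0.08,0]
    - [-1,0,0,-0.1,0]
    - [-1,0,0,-0.12,0]
    - [-1,0,0,-0.14,0]
    - [-1,0,0,-0.155,0]
    - [-1,0,0,-0.16,0]
    - [-1,0,0,-0.16,0]

```text
t: 7.02
eef_pos: [0.5299, -0.1886, 0.2914]
tcp_rot: [-180.0, -0.0, 15.8]
wrist_force: [0.4, -0.5, -2.5]
finger_gap: 0.013
grip_force: 58.6
```

```bash
cat >> h.py <<'E'
def punch(n,save=None):
    c=cam(n,save);W=cloud(c);s=state();e=s['eef_pos']
    d=W-e;m=(np.hypot(d[...,0],d[...,1])<.04)&(d[...,2]<-.005)&(d[...,2]>-.13)
    P=W[m]
    for lo in np.arange(-.13,0,.02):
        k=(P[:,2]-e[2]>lo)&(P[:,2]-e[2]<lo+.02)
        if k.sum():print(n,round(lo,3),k.sum(),np.round(P[k].mean(0),4),np.round(np.ptp(P[k],0),3))
    if len(P):print('zmin',P[:,2].min())
E
python3 -c "
from h import *
to([.581,.230,.31])
punch('side','s4.png');punch('top')"
```

```text
7.02 eef [ 0.5299 -0.1886  0.2914] [-1.7999e+02 -1.0000e-02  1.5810e+01] q [-21.8  24.9  50.9 111.3 -23.6  54.8 -33.7] F [ 0.38 -0.48 -2.53] gap 0.013 58.63701168447733
shift [ 0.1633 -0.3888 -0.0185] turn None
side -0.13 8 [ 0.531  -0.1838  0.1779] [0.008 0.006 0.007]
side -0.11 52 [ 0.5317 -0.1832  0.1911] [0.014 0.011 0.019]
side -0.09 53 [ 0.5311 -0.1829  0.2113] [0.013 0.012 0.019]
side -0.07 58 [ 0.5313 -0.183   0.2314] [0.014 0.01  0.019]
side -0.05 58 [ 0.5311 -0.1834  0.251 ] [0.013 0.012 0.019]
side -0.03 60 [ 0.5314 -0.183   0.2709] [0.013 0.011 0.019]
side -0.01 13 [ 0.5311 -0.1823  0.283 ] [0.012 0.006 0.004]
zmin 0.1739176094490062
top -0.11 1 [ 0.5346 -0.1861  0.1857] [0. 0. 0.]
top -0.09 1 [ 0.5341 -0.185   0.2056] [0. 0. 0.]
zmin 0.18569827753604426
```

View pics/s4.png

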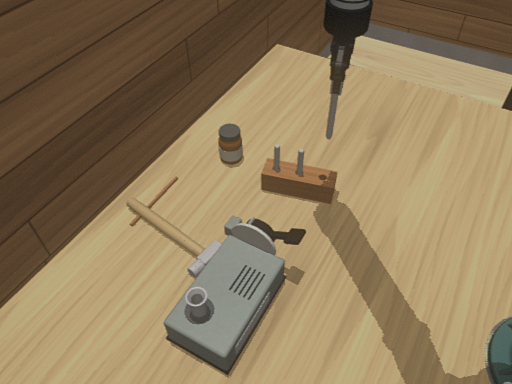

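Picture: the punch hangs upright, with its foot near px (330,136) and about 0.116 m below the TCP. The short punches are still in place.

Call:
step_arm:
  plan:
    - [-1,0.01,-0.02,-0.008,0]
    - [-1,0.023,-0.05,-0.016,0]
    - [-1,0.036,-0.085,-0.02,0]
    - [-1,0.05,-0.12,-0.02,0]
    - [-1,0.064,-0.155,-0.02,0]
    - [-1,0.08,-0.19,-0.02,0]
    - [-1,0.094,-0.225,-0.02,0]
    - [-1,0.108,-0.26,-0.02,0]
    - [-1,0.122,-0.295,-0.02,0]
    - [-1,0.137,-0.33,-0.02,0]

```text
t: 8.38
eef_pos: [0.5714, 0.1673, 0.3104]
tcp_rot: [180.0, 0.1, 15.8]
wrist_force: [0.1, -0.0, -2.1]
finger_gap: 0.0127
grip_force: 58.7
```

Call:
step_arm:
  plan:
    - [-1,0.01,-0.02,0,0]
    - [-1,0.018,-0.04,0,0]
    - [-1,0.024,-0.055,0,0]
    - [-1,0.026,-0.059,0,0]
    - [-1,0.026,-0.059,0,0]
    - [-1,0.026,-0.059,0,0]
    - [-1,0.026,-0.059,0,0]

```text
t: 9.25
eef_pos: [0.5809, 0.2289, 0.3115]
tcp_rot: [180.0, -0.0, 15.7]
wrist_force: [-0.2, -0.4, -1.6]
finger_gap: 0.0126
grip_force: 58.7
```

```bash
python3 -c "
from h import *
to([.581,.230,.24])
punch('side','s5.png');punch('top','t5.png')
for n in('side','top'):
    for t in('cup_floor','cup_rim','long_punch'):
        print(n,t,[(np.round(d['centre'],4).tolist(),round(d['confidence'],2)) for d in finder.place_of(n,t)[:2]])
    W=cloud(cam(n));x,y,z=W.transpose(2,0,1)
    m=(np.hypot(x-.581,y-.23)<.035)&(z>.112)&(z<.13)
    print(m.sum(),(np.round((W[m].min(0)+W[m].max(0))/2,4)) if m.any() else '')
a=cv2.imread('pics/s5.png');b=cv2.imread('pics/t5.png')
cv2.imwrite('pics/c5.png',np.hstack([cv2.resize(a[180:340,140:300],(400,400)),cv2.resize(b[140:280,110:250],(400,400))]))"
```

```text
9.25 eef [0.5809 0.2289 0.3115] [ 1.800e+02 -1.000e-02  1.572e+01] q [-59.8  29.2  50.7 102.5 -25.7  60.6 -74. ] F [-0.21 -0.41 -1.57] gap 0.0126 58.66417317185551
shift [ 0.0004 -0.001   0.0715] turn None
side -0.13 9 [0.5793 0.232  0.1992] [0.007 0.009 0.004]
side -0.11 65 [0.5797 0.2329 0.2114] [0.013 0.012 0.02 ]
side -0.09 74 [0.5793 0.233  0.2314] [0.012 0.013 0.02 ]
side -0.07 74 [0.5793 0.2329 0.2511] [0.012 0.011 0.019]
side -0.05 86 [0.5792 0.2331 0.2715] [0.012 0.013 0.02 ]
side -0.03 84 [0.5795 0.2333 0.2911] [0.012 0.013 0.019]
side -0.01 1 [0.5787 0.2356 0.3017] [0. 0. 0.]
zmin 0.19671750785158476
top -0.13 3 [0.5778 0.2243 0.1999] [0.009 0.004 0.001]
top -0.11 16 [0.5782 0.2238 0.2118] [0.012 0.008 0.013]
top -0.09 19 [0.5782 0.224  0.2319] [0.013 0.007 0.017]
top -0.07 18 [0.5776 0.2235 0.2519] [0.011 0.005 0.019]
top -0.05 13 [0.5765 0.224  0.2696] [0.008 0.007 0.017]
top -0.03 1 [0.5775 0.2217 0.2828] [0. 0. 0.]
zmin 0.19946401046807152
side cup_floor []
side cup_rim [([0.588, -0.1727, 0.013], 0.74), ([0.5817, 0.2276, 0.1183], 0.67)]
side long_punch [([0.5828, 0.223, 0.1954], 0.81)]
223 [0.5828 0.2306 0.1174]
top cup_floor [([0.5702, 0.0326, 0.0694], 0.7), ([0.5815, 0.2296, 0.0782], 0.68)]
top cup_rim [([0.5799, 0.2301, 0.1186], 0.65)]
top long_punch [([0.5797, 0.2267, 0.1942], 0.39)]
120 [0.5792 0.2295 0.1179]
```

View pics/c5.png

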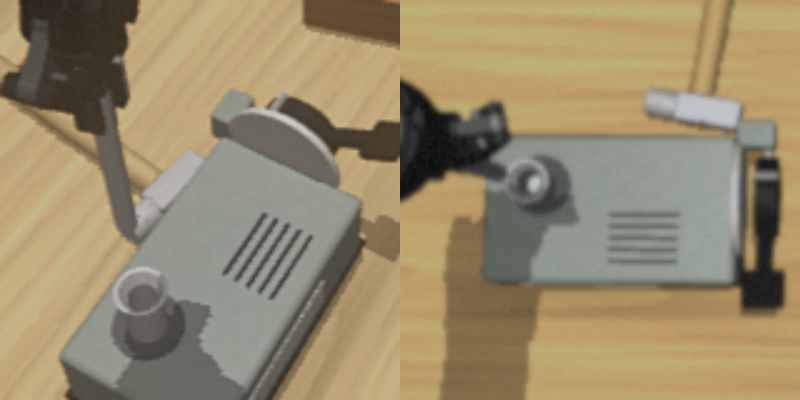

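```bash
python3 -c "
from h import *
from scipy.optimize import least_squares
for n in('side','top'):
    c=cam(n);W=cloud(c);x,y,z=W.transpose(2,0,1)
    R=cv2.Rodrigues(np.array(c['rvec']))[0];C=-R.T@np.array(c['tvec']).ravel();print(n,'cam',C)
    m=(np.hypot(x-.581,y-.229)<.025)&(z>.203)&(z<.28);P=W[m]
    f=lambda p:np.hypot(P[:,0]-p[0],P[:,1]-p[1])-.007
    r=least_squares(f,[.581,.229],loss='soft_l1',f_scale=.001);print('axis',r.x)
    m=(np.hypot(x-.581,y-.229)<.03)&(z>.113)&(z<.124);P=W[m]
    (cx,cy),rad=cv2.minEnclosingCircle((P[:,:2]*1000).astype(np.float32));print('rim circle',cx,cy,rad)
to([.581,.23,.24])
"
```

```text
side cam [0.30391049 0.49657313 0.78837403]
axis [0.58332598 0.23038097]
rim circle 583.3775634765625 230.79498291015625 18.69549560546875
top cam [ 0.51134713 -0.03622589  1.12463484]
axis [0.579541  0.2299494]
rim circle 579.1539306640625 229.6312713623047 18.569948196411133
9.85 eef [0.5808 0.23   0.3113] [-180.     -0.     15.81] q [-59.9  29.2  50.6 102.4 -25.7  60.6 -74. ] F [ 0.39 -0.12 -2.45] gap 0.0128 58.66394801996648
shift [0.0001 0.     0.0713] turn None
```

Call:
step_arm:
  plan:
    - [-1,0,0,0.02,0]
    - [-1,0,0,0.04,0]
    - [-1,0,0,0.055,0]
    - [-1,0,0,0.068,0]
    - [-1,0,0,0.078,0]
    - [-1,0,0,0.088,0]
    - [-1,0,0,0.098,0]
    - [-1,0,0,0.106,0]
    - [-1,0,0,0.112,0]
    - [-1,0,0,0.112,0]

```text
t: 11.1
eef_pos: [0.5806, 0.2299, 0.1989]
tcp_rot: [180.0, 0.0, 15.8]
wrist_force: [-0.2, 0.3, -1.8]
finger_gap: 0.0124
grip_force: 58.7
```

Call:
step_arm:
  plan:
    - [-1,0,0,0.003,0]
    - [-1,0,0,0.006,0]
    - [-1,0,0,0.008,0]
    - [-1,0,0,0.008,0]

```text
t: 11.6
eef_pos: [0.5807, 0.2299, 0.1912]
tcp_rot: [180.0, 0.0, 15.8]
wrist_force: [-1.2, 0.6, -1.0]
finger_gap: 0.0122
grip_force: 58.7
```

Call:
step_arm:
  plan:
    - [-1,0,0,0.001,0]
    - [-1,0,0,0.0015,0]
    - [-1,0,0,0.0015,0]

```text
t: 11.98
eef_pos: [0.5813, 0.23, 0.1905]
tcp_rot: [-180.0, -0.1, 15.8]
wrist_force: [-1.8, -1.4, 4.1]
finger_gap: 0.0127
grip_force: 59.2
```

Contact with the cup's bottom (upward force), so I'll release and retreat.

Call:
step_arm:
  plan:
    - [0.0,0,0,0,0]
    - [0.5,0,0,0,0]
    - [1,0,0,0,0]
    - [1,0,0,0,0]
    - [1,0,0,0,0]
    - [1,0,0,0,0]
    - [1,0,0,0,0]

```text
t: 12.85
eef_pos: [0.5809, 0.2299, 0.1898]
tcp_rot: [180.0, -0.0, 15.8]
wrist_force: [0.7, 0.1, 0.4]
finger_gap: 0.0853
grip_force: 0.0
```

Call:
step_arm:
  plan:
    - [1,0,0,-0.02,0]
    - [1,0,0,-0.04,0]
    - [1,0,0,-0.06,0]
    - [1,0,0,-0.08,0]
    - [1,0,0,-0.1,0]
    - [1,0,0,-0.12,0]
    - [1,0,0,-0.12,0]

```text
t: 13.72
eef_pos: [0.5821, 0.23, 0.3119]
tcp_rot: [-180.0, -0.2, 15.8]
wrist_force: [1.4, -0.6, -0.8]
finger_gap: 0.0854
grip_force: 0.0
```

```bash
python3 -c "
from h import *
from scipy.optimize import least_squares
to([.498,.033,.2])
for n in('side','top'):
    c=cam(n,n[0]+'6.png');W=cloud(c);x,y,z=W.transpose(2,0,1)
    for lo,hi in((.13,.17),(.19,.235)):
        m=(np.hypot(x-.581,y-.229)<.025)&(z>lo)&(z<hi);P=W[m]
        if len(P)<4: continue
        f=lambda p:np.hypot(P[:,0]-p[0],P[:,1]-p[1])-.007
        print(n,len(P),'axis',least_squares(f,[.581,.229],loss='soft_l1',f_scale=.001).x)
    m=(np.hypot(x-.581,y-.229)<.02)&(z>.1)&(z<.27);print('zmax',np.sort(z[m])[-4:])
a=cv2.imread('pics/s6.png');b=cv2.imread('pics/t6.png')
cv2.imwrite('pics/c6.png',np.hstack([cv2.resize(a[180:340,140:300],(400,400)),cv2.resize(b[140:280,110:250],(400,400))]))"
```

```text
13.72 eef [0.5821 0.23   0.3119] [-179.97   -0.21   15.81] q [-59.9  29.2  50.7 102.4 -25.8  60.5 -73.9] F [ 1.35 -0.57 -0.76] gap 0.0854 0.0
shift [-0.1349  0.1667  0.1113] turn None
side 112 axis [0.5837905 0.2302918]
side 153 axis [0.58375782 0.2302863 ]
zmax [0.23988316 0.2398935  0.23989387 0.24015993]
top 30 axis [0.57983306 0.22983192]
top 43 axis [0.58016884 0.22967856]
zmax [0.24047366 0.24060565 0.24060671 0.24089507]
```

View pics/c6.png

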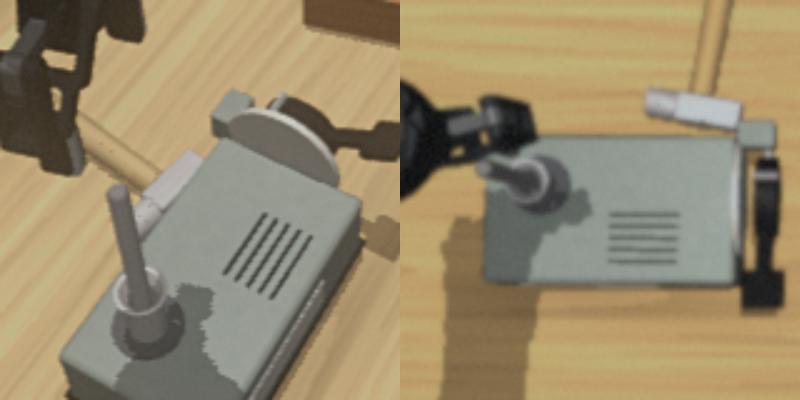

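The punch stands upright in the cup (left half, about 130,240), its head at 0.240 m, so it is on the bottom. Next I'll move the closed fingers over the pad.

Call:
step_arm:
  plan:
    - [1,-0.03,0.035,0,0]
    - [0,-0.06,0.07,0,0.1]
    - [-1,-0.09,0.105,0,0.2]
    - [-1,-0.12,0.14,0.03,0.276]
    - [-1,-0.141,0.165,0.06,0.276]
    - [-1,-0.141,0.165,0.09,0.276]
    - [-1,-0.141,0.165,0.12,0.276]
    - [-1,-0.141,0.165,0.14,0.276]
    - [-1,-0.141,0.165,0.14,0.276]
    - [-1,-0.141,0.165,0.14,0.276]

```text
t: 15.08
eef_pos: [0.4902, 0.0326, 0.17]
tcp_rot: [180.0, -0.0, -0.0]
wrist_force: [-0.2, -0.0, -0.6]
finger_gap: -0.0002
grip_force: 0.0
```

```bash
python3 -c "
from h import *
to([.49,.033,.125],0)
c=cam('side');W=cloud(c);x,y,z=W.transpose(2,0,1)
m=(np.hypot(x-.498,y-.033)<.03)&(z>.08)&(z<.135);print(W[m].mean(0))
b=c['image'];t=cam('top')['image']
cv2.imwrite('pics/c7.png',np.hstack([cv2.resize(b[180:340,180:340],(400,400)),cv2.resize(t[140:280,130:270],(400,400))])[:,:,::-1])"
```

```text
15.08 eef [0.4902 0.0326 0.17  ] [ 1.7998e+02 -0.0000e+00 -3.0000e-02] q [-43.1  29.8  46.9 126.2 -36.   38.1 -60.5] F [-0.2  -0.03 -0.56] gap -0.0002 0.0
shift [-0.0002 -0.0004  0.045 ] turn -0.0005
[0.49959888 0.03621135 0.11502311]
```

View pics/c7.png

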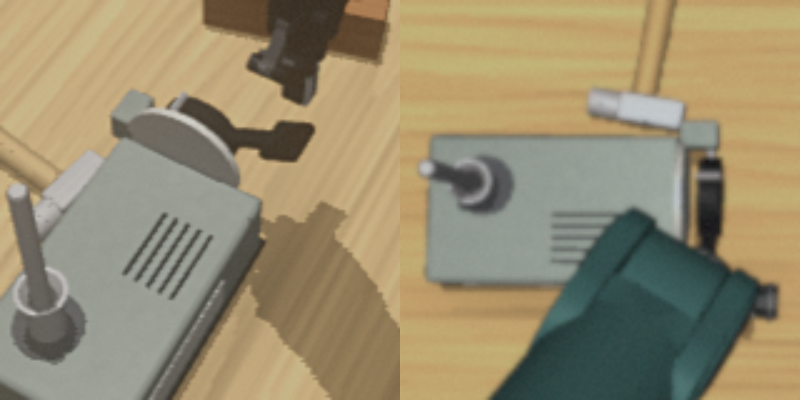

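Call:
step_arm:
  plan:
    - [-1,0,0,0.025,0]
    - [-1,0,0,0.045,0]
    - [-1,0,0,0.06,0]
    - [-1,0,0,0.07,0]
    - [-1,0,0,0.08,0]
    - [-1,0,0,0.09,0]
    - [-1,0,0,0.1,0]
    - [-1,0,0,0.11,0]
    - [-1,0,0,0.12,0]
    - [-1,0,0,0.12,0]

```text
t: 16.42
eef_pos: [0.491, 0.0328, 0.0502]
tcp_rot: [-180.0, -0.1, -0.0]
wrist_force: [-0.5, -0.0, 4.0]
finger_gap: 0.0
grip_force: 2.2
```

```bash
cat >> h.py <<'E'
def dial():
    for n in('side','top'):
        W=cloud(cam(n,n[0]+'d.png'));x,y,z=W.transpose(2,0,1)
        m=(abs(y-.033)<.024)&(x>.465)&(x<.53)&(z>.012)&(z<.14)
        P=W[m];print(n,len(P))
        for lo in np.arange(.465,.53,.01):
            k=(P[:,0]>=lo)&(P[:,0]<lo+.01)
            if k.any():print(round(lo,3),k.sum(),np.round(np.percentile(P[k,2],[5,50,95]),3),np.round(P[k,1].mean(),3))
E
python3 -c "
from h import *
to([.49,.033,.045],0);dial()
a=cv2.imread('pics/sd.png');cv2.imwrite('pics/c8.png',cv2.resize(a[180:340,180:340],(600,600)))"
```

```text
16.42 eef [0.491  0.0328 0.0502] [-1.7998e+02 -9.0000e-02 -2.0000e-02] q [-30.3  39.3  29.6 129.4 -51.7  23.5 -47.3] F [-0.46 -0.03  4.04] gap 0.0 2.1561581175774336
shift [-0.0011 -0.0002  0.0052] turn -0.0004
side 393
0.465 12 [0.038 0.082 0.131] 0.035
0.475 227 [0.04  0.073 0.133] 0.038
0.485 88 [0.042 0.061 0.112] 0.047
0.495 44 [0.043 0.05  0.103] 0.047
0.505 6 [0.046 0.047 0.05 ] 0.043
0.515 2 [0.048 0.058 0.068] 0.048
0.525 14 [0.061 0.08  0.093] 0.05
top 10
0.515 1 [0.057 0.057 0.057] 0.025
0.525 9 [0.06  0.062 0.065] 0.029
```

View pics/c8.png

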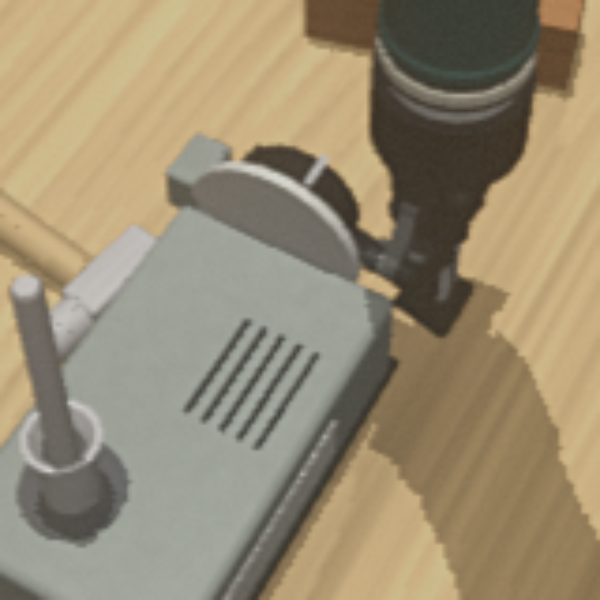

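Call:
step_arm:
  plan:
    - [-1,0,0,0.002,0]
    - [-1,0,0,0.003,0]
    - [-1,0,0,0.003,0]

```text
t: 16.9
eef_pos: [0.4917, 0.0328, 0.0478]
tcp_rot: [-180.0, -0.2, -0.0]
wrist_force: [0.8, 0.2, 6.5]
finger_gap: 0.0001
grip_force: 2.8
```

Call:
step_arm:
  plan:
    - [-1,0,0,0.001,0]
    - [-1,0,0,0.002,0]
    - [-1,0,0,0.002,0]

```text
t: 17.27
eef_pos: [0.4922, 0.0328, 0.0459]
tcp_rot: [180.0, -0.2, -0.0]
wrist_force: [0.8, 0.8, 5.5]
finger_gap: 0.0
grip_force: 2.8
```

Call:
step_arm:
  plan:
    - [-1,0,0,0.001,0]
    - [-1,0,0,0.002,0]
    - [-1,0,0,0.002,0]

```text
t: 17.65
eef_pos: [0.4928, 0.0328, 0.0441]
tcp_rot: [180.0, -0.3, -0.0]
wrist_force: [1.6, 0.9, 7.4]
finger_gap: -0.0
grip_force: 3.2
```

```bash
python3 -c "
from h import *
to([.49,.033,.045],0);dial()
for n in('side',):
    for t in('paddle_pad','dial_axis'): print(t,[(np.round(d['centre'],4).tolist(),round(d['confidence'],2)) for d in finder.place_of(n,t)[:2]])
to([.49,.033,.045],0)"
```

```text
17.65 eef [0.4928 0.0328 0.0441] [ 1.7999e+02 -3.0000e-01 -1.0000e-02] q [-29.5  39.8  28.5 129.4 -52.7  22.5 -46.5] F [1.62 0.91 7.42] gap -0.0 3.2028214260935783
shift [-0.0028 -0.0002 -0.001 ] turn -0.0003
side 376
0.465 2 [0.137 0.138 0.139] 0.045
0.475 200 [0.032 0.077 0.135] 0.038
0.485 104 [0.034 0.054 0.109] 0.045
0.495 49 [0.036 0.043 0.098] 0.047
0.505 10 [0.04  0.044 0.138] 0.046
0.525 11 [0.056 0.077 0.091] 0.048
top 5
0.525 5 [0.053 0.057 0.06 ] 0.028
paddle_pad [([0.4866, 0.0291, 0.0392], 0.74)]
dial_axis [([0.571, 0.0322, 0.0691], 0.78)]
17.85 eef [0.4928 0.0328 0.0441] [ 1.7999e+02 -3.0000e-01 -1.0000e-02] q [-29.5  39.8  28.5 129.4 -52.7  22.5 -46.5] F [1.32 1.8  7.27] gap 0.0001 3.1885252241045237
shift [-0.0028 -0.0002 -0.0009] turn -0.0002
```

Call:
step_arm:
  plan:
    - [-1,0,0,0.001,0]
    - [-1,0,0,0.001,0]
    - [-1,0,0,0.001,0]
    - [-1,0,0,0.001,0]
    - [-1,0,0,0.001,0]
    - [-1,0,0,0.001,0]

```text
t: 18.6
eef_pos: [0.4931, 0.0328, 0.0432]
tcp_rot: [180.0, -0.3, -0.0]
wrist_force: [0.5, 0.7, 8.1]
finger_gap: 0.0
grip_force: 3.3
```

```bash
python3 -c "
from h import *
to([.49,.033,.045],0)
c=cam('side');W=cloud(c)
for i in range(2):
    d=finder.place_of('side','paddle_pad')[:1];print([np.round(e['centre'],4) for e in d])
r=finder.regions_of('side','paddle_pad')[0];m=r['pixels']&~np.isnan(W[...,2]);P=W[m]
P=P[(abs(P[:,1]-.033)<.022)&(P[:,0]<.507)&(P[:,0]>.46)&(P[:,2]<.07)];print(r['confidence'],len(P))
from scipy.stats import theilslopes
print('slope',np.arctan(theilslopes(P[:,2],P[:,0])[0]),P.mean(0))
x,y,z=W.transpose(2,0,1);k=(np.hypot(x-.581,y-.229)<.02)&(z>.13);print('punch',z[k].max(),W[k].mean(0))
to([.49,.033,.045],0)"
```

```text
18.6 eef [0.4931 0.0328 0.0432] [ 1.7999e+02 -3.2000e-01 -2.0000e-02] q [-29.4  39.8  28.3 129.4 -52.8  22.4 -46.4] F [0.52 0.73 8.08] gap 0.0 3.257833896204829
shift [-0.0031 -0.0002 -0.0018] turn -0.0003
[array([0.4881, 0.031 , 0.0401])]
[array([0.4881, 0.031 , 0.0401])]
0.57 138
slope 0.38984201998100465 [0.48904429 0.04190288 0.03644877]
punch 0.24071036129468917 [0.58040027 0.23352747 0.19396769]
18.8 eef [0.4931 0.0328 0.0432] [ 1.7999e+02 -3.2000e-01 -1.0000e-02] q [-29.4  39.8  28.3 129.4 -52.8  22.4 -46.4] F [1.3  0.53 7.72] gap -0.0004 3.257754659280181
shift [-0.0031 -0.0002 -0.0018] turn -0.0002
```

Three independent estimates agree: pad slope 0.39 rad below level, pad height 0.040 m, and tip contact geometry. They put the dial at about 0.9 or a little more, with a steady push of about 8 N.

```bash
python3 -c "
from h import *
print(close_job())"
```

```text
the job is handed in; nothing more can be done
None
```

I stood the long punch upright on the cup's bottom and let go of it, then handed the job in at about 19 s with the paddle still pressed at about 0.9 rad (third click) with about 8 N; I did not see the verdict.

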